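Scan out the sample cage and hold its gate ajar

TASK

Log the access first: take the wand scanner out of its stand, hold it still for about two seconds pointing straight down at the barcode label on the roof of the sample cage, a few centimetres above it, then stand the wand back in its stand and let go of it. Then open the cage: its sagging bolt has dropped behind the bent-up lip of the keeper, so lift the bolt by its knob over the lip while drawing it back towards the hinge (never force it through the lip), and pull the gate about 20 degrees open against its closer. Finish while still holding the gate ajar there (it shuts by itself if let go), and leave the other things on the bench and on the cage where they are.

Things in the scene. Friction and masses are not known exactly. Their poses are not given: they have to be found in the camera images.
- wand: Black wand scanner, a round stick 135 mm long, 130 g: scanning head 32 mm across over the lowest 30 mm with a white ring at its top, then a straight round grip 26 mm across from 42 to 125 mm. At the start it stands upright in its stand, head down. Origin: centre of the flat scanning window at its lower end; its z axis runs up the stick, it scans along -z.
- stand: Grey stand, a 90 x 90 mm base plate with a square socket 42 mm wide inside, walls 4 mm, open at the top; it does not move during the task. Origin: centre of its underside, on the bench. The socket's floor is 8 mm and its rim 52 mm above the origin; a stored wand's window stands on the socket floor at the middle. Left or right of the cage; the amber bottle stands on the other side.
- cage: Sample cage fixed on the bench: white cabinet 220 mm deep (x), 300 wide (y), 140 high, flat roof, barred aluminium gate across its front. Origin: centre of the underside. -x points out of the front to the robot, +y to the hinge side. In this frame the gate's mid-plane is at x = -120 mm; the gate runs from the hinge at y = +135 to y = -100 mm, then a fixed latch post to y = -150 mm.
- gate_leaf: The gate, 235 mm wide and 16 mm thick, its top rail 140 mm above the bench, carrying the bolt and two guide staples (10 mm along the rail, 24 mm across it, their tops 58 mm above the rail) 41 mm beyond and 100 mm behind the resting knob. Origin: on the hinge axis, at the bench; +y points from the free edge to the hinge, -x is the side to which it opens.
- label (a point): Centre of the barcode label, white with black bars, 44 x 64 mm, flat on the cage's roof, 141 mm above the bench, at x = -40, y = +60 mm in the cage's frame. Site z points up. (A small blank round sticker elsewhere on the roof is not it.)
- keeper_lip (a point): Middle of the top edge of the keeper's bent-up lip, on the latch post, 157 mm above the bench. The lip is 12 mm thick, across the bolt's path. The keeper's front cheek, just in front of the nose, rises 50 mm above the post top, higher than the bolt can be lifted, so the gate opens only after the bolt has been drawn back 28 mm or more from its rest.
- bolt_knob (a point): Middle of the bolt's knob: upright, round, steel, 18 mm across; foot 30 mm below this point, top 20 mm above. It stands on the bolt rod (10 mm thick, axis 47 mm below this point). At rest 215 mm above the bench. Axes as the gate's: +y is the way to draw the bolt (towards the hinge), -x the way the gate opens, z up. The loose bolt weighs about 2.5 N and drops when let go.
- bolt_nose (a point): Lower end of the bolt's nose, the rod's end turned down. At rest it lies behind the keeper's lip, 146 mm above the bench, so it must rise 11 mm to pass over the lip, whose top edge is at 157 mm. Axes as the knob's.
- bolt_lift (a joint): Height of the bolt above its sagging rest, 0 to 0.018 m; from 0.011 m its nose clears the lip.
- bolt_slide (a joint): How far the bolt is drawn back towards the hinge, 0 to 0.045 m, about 1 N of friction. Below 0.011 m lift the lip stops it at about 0.006 m; with the lift it is clear of the lip and of the whole keeper from about 0.028 m; draw it 0.035 to 0.043 m.
- gate_hinge (a point): Point on the gate's upright hinge axis, at top-rail height, 140 mm above the bench. The resting knob is 185 mm from it along the gate.
- gate (a joint): Opening angle of the gate, rad, 0 shut, growing as the free edge comes out of the cage's front (seen from above it turns clockwise about the hinge), up to 1.3. A spring closer pulls it shut with 0.5 N m at 0 and 0.68 N m at 0.35 rad.
- reagent: Amber bottle, 60 mm across, 130 mm tall, on the bench on the side away from the stand. Origin: centre of its underside. Leave it.
- dish: Clear round dish, 70 mm across, 14 mm high, on the cage roof, far from the label. Leave it.
- slidebox: White slide box 80 x 35 x 30 mm on the rear of the cage roof. Leave it.
- eraser: Black rubber eraser 20 x 50 x 12 mm on the bench in front of the cage. Leave it.
- beaker: Glass beaker 70 mm across, 85 mm high, on the bench left of the cage. Leave it.
- tipbox: Blue box 85 x 120 x 60 mm on the bench right of the cage. Leave it.
- weight: Brass weight, 32 mm across, 30 mm tall, on the bench in front of the cage. Leave it.
Mind the look-alikes: they are no part of the job. There is more than one size of the wand; the job needs the smallest.

How it is judged:
On the way, in this order (a step that is already met when the one before it is completed fails the run):
1. the wand, held by the fingers, points straight down at the label from 15 to 110 mm above it, still, for one second (horizontal distance between wand and label below 0.025 m and z of wand in the frame of label between 0.015 and 0.11 m and x of label in the frame of wand between -0.025 and 0.025 m and y of label in the frame of wand between -0.025 and 0.025 m and angle between wand's own z axis and vertical below 0.3 rad and linear speed of wand below 0.03 m/s and contact force between the fingers and wand above 1 N), for 1 s.
2. the wand stands in its stand again, let go (horizontal distance between wand and stand below 0.015 m and height (world z) of wand below 0.016 m and angle between wand's own z axis and vertical below 0.25 rad and linear speed of wand below 0.05 m/s and contact force between the fingers and wand below 0.1 N), for 0.2 s.
3. the bolt, held by the fingers, is drawn back clear of the keeper with the gate not yet pulled open (value of joint bolt_slide above 0.028 m and value of joint gate below 0.2 rad and contact force between the fingers and gate_leaf above 1 N), for 0.1 s.
At the end, for the whole second after the job is handed in: The gate stands 0.22 to 0.5 rad (about 13 to 29 degrees) open and still, held against its closer by the fingers, which press on the gate or its bolt with more than 1 N; the wand stands upright in its stand, within 15 mm of its middle (value of joint gate between 0.22 and 0.5 rad and velocity of joint gate between -0.1 and 0.1 rad/s and contact force between the fingers and gate_leaf above 1 N and horizontal distance between wand and stand below 0.015 m and height (world z) of wand below 0.016 m and angle between wand's own z axis and vertical below 0.25 rad and contact force between wand and gate_leaf below 0.1 N); the arm keeps its last pose, push and grip.
It fails at once if the gate is flung wide open, beyond 0.8 rad (value of joint gate above 0.8 rad).
It fails at once if another thing on the bench or the cage is moved by more than 30 mm (distance of any of reagent, dish, slidebox, eraser, beaker, tipbox, weight from where it was at the start of the episode above 0.03 m).
It fails at once if the bolt is forced through the lip instead of being lifted over it (12 to 18 mm drawn with less than 6 mm of lift) (value of joint bolt_slide between 0.012 and 0.018 m and value of joint bolt_lift below 0.006 m).
It also fails if it takes over 64 s, if anything falls off the work surface, if the arm or the gripper's body presses on something with over 40 N, if the wrist force passes 120 N, or if a joint passes its speed limit or range.

ROBOT

A 7-joint arm with a two-finger parallel gripper is mounted at the origin on the work surface. World frame = base frame: x ahead of the robot, y to its left, z up, the work surface at z = 0. Lengths are in m, angles in rad, forces in N, time in s.
With the tool pointing down it reaches from about 0.425 to 0.95 m from the base axis. Payload 4.7 kg.
Tool frame: the origin (TCP) lies on the centre line of the jaws, within the pads' length; the fingertips stand robot.nose_length ahead of it and the grasp point (between the pads) lies 8 mm behind it (robot.nose_length is the distance from the TCP to the fingertips, in m); z points along the fingers, y is the line along which they close (so a half turn about z gives the same grasp; the last joint's range is limited). The gripper opens to 85 mm and grips with 20 to 120 N. Pads are 22 mm wide; open, the fingers measure 114 mm over their backs; the gripper's body (76 mm by 85 mm) begins 54 mm behind the grasp point. The pads swing forward as they close: fully open they stand 13 mm farther back than shut.
Start: joints at [-1.318, 0.469, -0.049, 1.532, 0.024, 1.141, -0.082], TCP at [0.188, 0.648, 0.242] pointing down, gripper open.
Joint ranges: [-2.59, 2.59], [-0.33, 1.99], [-1.39, 1.29], [0.1, 2.45], [-1.04, 4.18], [0.21, 1.99], [-2.66, 2.66]. Speed limits (rad/s): [2.57, 2.57, 3.14, 3.14, 3.14, 3.14, 3.14].

INTERFACE

Orientations are given as [roll, pitch, yaw] about the fixed x, y, z axes, in that order (R = Rz(yaw) Ry(pitch) Rx(roll)).
In Python, from plant import robot gives the robot as it stands. Calls block until the motion is done:
- robot.goto(position, orientation): joint-space move of the TCP to a pose.
- robot.move_straight(position, vel=0.15, attitude=None, contact_N=None): straight line of the TCP; attitude=None keeps the orientation; vel is the mean speed in m/s. With contact_N (N) it stops when the force on the tool has changed by that much, and returns True; else False.
- robot.move_joints(angles): joint-space move.
- robot.grip(opening, strength=None): opening from 0.0 (shut) to 1.0 (fully open); strength is the grip in N (None keeps the last); returns when the fingers have stopped.
- robot.sleep(seconds).
- robot.inverse_kinematics(position, orientation): joint angles nearest the present ones, or None.
- robot.sense(): the state.
- robot.grab_frame(name): name is "scene" or "side" or "wrist"; returns a dict with "image" (400x640x3 uint8, red, green, blue), "range_z" (400x640 float32, m along the optical axis (not along the pixel's ray), 0 where there is no reading), "fx", "fy", "cx", "cy" (pixels), "dist_coeffs" ([k1, k2, p1, p2, k3] as OpenCV has them; the pictures are not rectified), "R" (3x3) and "t" (3): a world point X has camera coordinates R X + t. Camera axes: x right, y down, z forward; pixel columns grow to the right and rows downward; lengths in m; the calibration is good to about 2 mm. A picture is of the moment at which its call begins.
A pose or a line that the arm cannot do raises robot.IKError and nothing moves.
- robot.close_job(): hands the job in; it is judged then, once.
The state is a dict: "t": time; "joint_pos": joint angles; "joint_velocities": joint speeds; "effort": joint torques, N m; "tcp_pos": TCP position; "tcp_rot": TCP orientation; "wrist_force": force on the tool from outside, world axes, zero at the start; "torque": the same for the moment, N m; "opening": opening from 0.0 (shut) to 1.0 (fully open); "gripper_force": force on a finger pad.
Only numpy, scipy, OpenCV 4.12 (cv2) and the standard library are available. Lean on these libraries where they do the work, as an engineer would, in place of code of your own. Each camera call takes 0.05 s, during which the arm holds its last target. There are 200 camera calls.

## Working session

There is one attempt and no reset: what is moved stays moved. The work goes in short steps, each a Python script; the robot and the scene stay as the last script left them, time stands still between calls to the robot, and variables do not carry over. Pictures are saved under pics/ and viewed, at most 10 in all, crops included, and the job is handed in when it is done.

```bash
ls; mkdir -p pics; cat > h.py <<'E'
import numpy as np, cv2
from plant import robot
def snap(n):
    f=robot.grab_frame(n); np.savez('pics/'+n+'.npz',**{k:np.array(v) for k,v in f.items()})
    return f
def cloud(f):
    h,w=f['range_z'].shape
    u,v=np.meshgrid(np.arange(w),np.arange(h))
    K=np.array([[f['fx'],0,f['cx']],[0,f['fy'],f['cy']],[0,0,1.]],float)
    p=cv2.undistortPoints(np.stack([u,v],-1).reshape(-1,1,2).astype(np.float64),K,np.array(f['dist_coeffs'],float)).reshape(h,w,2)
    z=f['range_z'].astype(float)
    P=np.dstack([p[...,0]*z,p[...,1]*z,z])
    W=(P-np.array(f['t']))@np.array(f['R'])
    W[z==0]=np.nan
    return W
E
python3 - <<'E'
from h import *
for n in('scene','side'):
    f=snap(n); cv2.imwrite(f'pics/{n}0.png',f['image'][...,::-1])
    print(n,-np.array(f['R']).T@f['t'])
s=robot.sense(); print(s['t'],s['tcp_pos'],s['tcp_rot'],s['wrist_force'],robot.nose_length)
E
```

```text
pics
scene [ 1.36241734 -0.02125054  0.7663301 ]
side [ 0.04957947 -0.63605787  0.77990749]
0.1 [0.18756869 0.64788566 0.24137776] [-3.13982247e+00  9.24003329e-05  2.85981640e+00] [0.23044877 0.26801921 0.06222735] 0.011
```

View pics/scene0.png

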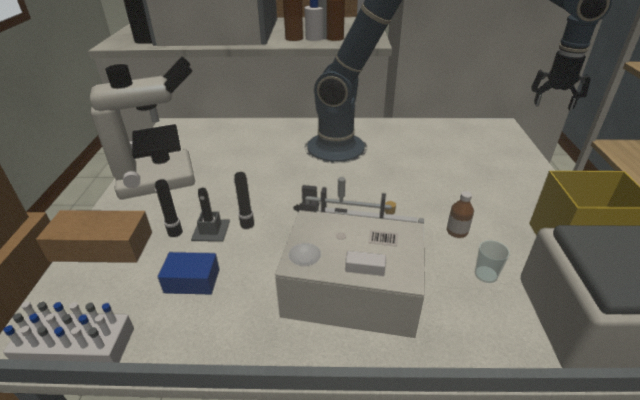

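View pics/side0.png

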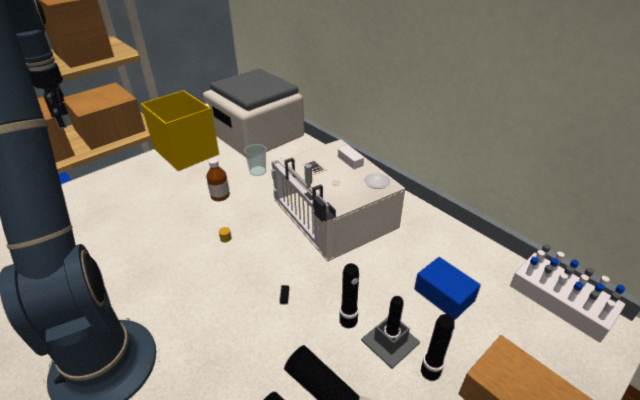

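Scene view (from behind the cage): the wand is in its stand at about (205,210), with larger decoy wands at (168,210) and (243,200). The label is at (383,238), the knob at (341,187), the keeper at (310,197). In the side view the wand top is at (397,300), the stand at (390,340), and the gate faces the robot.

```bash
python3 - <<'E'
from h import *
D={n:dict(np.load(f'pics/{n}.npz')) for n in('scene','side')}
C={n:cloud(D[n]) for n in D}
def px(n,u,v): return C[n][v,u].round(3)
for n,u,v in[('scene',383,238),('scene',341,183),('scene',341,192),('scene',205,195),('scene',460,215),('scene',365,262),('side',397,302),('side',397,315),('side',308,175),('side',350,270),('side',315,168)]: print(n,u,v,px(n,u,v))
R=[]
for n in C:
    W=C[n]; m=(abs(W[...,2]-.14)<.006)&(W[...,0]>.4)&(W[...,0]<.95)&(abs(W[...,1])<.3)
    m=cv2.morphologyEx(m.astype(np.uint8),cv2.MORPH_OPEN,np.ones((3,3)))
    k,l,s,_=cv2.connectedComponentsWithStats(m); i=1+s[1:,4].argmax()
    p=W[l==i]; r=cv2.minAreaRect(p[:,:2].astype(np.float32)*1000); print(n,len(p),r,np.median(p[:,2])); print(cv2.boxPoints(r))
    # stand base + wand
    A=W.reshape(-1,3)
    q=A[(A[:,2]>.115)&(A[:,2]<.2)&(A[:,1]<-.2)&(A[:,0]<.8)&(A[:,0]>.2)]
    ks=np.round(q[:,:2],2); 
    from scipy.cluster.hierarchy import fcluster,linkage
    c=fcluster(linkage(q[:,:2]),.012,'distance')
    for j in set(c):
        if (c==j).sum()>15: print('obj',(c==j).sum(),q[c==j].min(0).round(3),q[c==j].max(0).round(3))
    # upright things above roof
    q=A[(A[:,2]>.187)&(A[:,2]<.25)&(abs(A[:,1])<.25)&(A[:,0]<.9)&(A[:,0]>.4)]
    if len(q)>3:
        c=fcluster(linkage(q[:,:2]),.008,'distance')
        for j in set(c):
            if (c==j).sum()>5: print('up',(c==j).sum(),q[c==j].min(0).round(3),q[c==j].max(0).round(3),q[c==j].mean(0).round(3))
E
```

```text
scene 383 238 [0.664 0.099 0.141]
scene 341 183 [0.573 0.005 0.228]
scene 341 192 [0.572 0.005 0.202]
scene 205 195 [ 0.493 -0.346  0.134]
scene 460 215 [0.504 0.322 0.081]
scene 365 262 [0.769 0.05  0.171]
side 397 302 [ 0.479 -0.358  0.142]
side 397 315 [ 0.475 -0.365  0.111]
side 308 175 [ 0.559 -0.002  0.214]
side 350 270 [ 0.448 -0.26   0.174]
side 315 168 [0.659 0.09  0.143]
scene 8849 ((683.6077880859375, 33.746490478515625), (300.4915771484375, 242.56373596191406), 80.62225341796875) 0.14055064247082863
[[ 539.46533  -94.72933]
 [ 778.78735 -134.25334]
 [ 827.75024  162.22232]
 [ 588.4282   201.74632]]
obj 1628 [ 0.2   -0.702  0.115] [ 0.31  -0.479  0.2  ]
obj 284 [ 0.441 -0.275  0.115] [ 0.475 -0.24   0.176]
obj 309 [ 0.478 -0.472  0.115] [ 0.511 -0.438  0.176]
obj 124 [ 0.473 -0.368  0.115] [ 0.498 -0.342  0.148]
up 43 [0.567 0.095 0.187] [0.597 0.108 0.2  ] [0.587 0.101 0.196]
up 161 [ 0.558 -0.004  0.187] [0.578 0.013 0.236] [0.571 0.004 0.215]
up 61 [ 0.525 -0.091  0.187] [ 0.545 -0.054  0.193] [ 0.537 -0.073  0.19 ]
up 46 [ 0.546 -0.044  0.188] [ 0.574 -0.032  0.2  ] [ 0.564 -0.038  0.196]
side 3825 ((681.993896484375, 35.82450866699219), (304.5032043457031, 242.18284606933594), 79.96205139160156) 0.14105913586390342
[[ 536.21857  -92.99023]
 [ 774.69415 -135.20279]
 [ 827.7692   164.63925]
 [ 589.29364  206.8518 ]]
obj 456 [ 0.435 -0.276  0.115] [ 0.467 -0.243  0.176]
obj 584 [ 0.473 -0.474  0.115] [ 0.506 -0.439  0.176]
obj 211 [ 0.468 -0.369  0.116] [ 0.492 -0.345  0.145]
up 45 [0.57  0.097 0.187] [0.595 0.112 0.201] [0.58  0.103 0.196]
up 142 [ 0.554 -0.005  0.188] [0.573 0.015 0.238] [0.562 0.002 0.216]
up 60 [ 0.545 -0.043  0.187] [ 0.57  -0.029  0.2  ] [ 0.557 -0.037  0.196]
up 71 [ 0.523 -0.089  0.187] [ 0.542 -0.053  0.193] [ 0.533 -0.073  0.19 ]
```

```bash
python3 - <<'E'
from h import *
p=np.pi
for nm,pos,ys in[('wand',[.483,-.355,.25],(p/2,-p/2)),('lab',[.663,.099,.275],(p/2,-p/2)),('labhi',[.663,.099,.335],(p/2,-p/2)),('knob',[.566,.005,.207],(p/2-.168,-p/2-.168)),('open',[.51,.03,.22],(p/2-.52,-p/2-.52))]:
    for y in ys:
        q=robot.inverse_kinematics(pos,[p,0,y]); print(nm,round(y,2),None if q is None else np.round(q,2))
# go high, then above the wand
robot.move_straight([.188,.648,.40],vel=.2)
robot.goto([.45,-.33,.38],[p,0,-p/2]) if robot.inverse_kinematics([.45,-.33,.38],[p,0,-p/2]) is not None else print('alt')
s=robot.sense();print(s['t'],s['tcp_pos'],s['joint_pos'])
f=snap('wrist');cv2.imwrite('pics/wrist1.png',f['image'][...,::-1])
E
```

```text
wand 1.57 [-0.17  0.5   1.04  1.75 -0.47  1.16  1.02]
wand -1.57 [-0.2   0.54  1.12  1.75 -0.52  1.18 -2.08]
lab 1.57 [-0.61  0.48  0.59  1.53 -0.28  1.21  0.02]
lab -1.57 [ 0.48  0.71 -1.18  1.46  0.66  1.4   2.43]
labhi 1.57 [-0.62  0.44  0.6   1.45 -0.25  1.33  0.  ]
labhi -1.57 [ 0.47  0.66 -1.18  1.38  0.6   1.49  2.47]
knob 1.4 [-0.57  0.37  0.62  1.87 -0.25  0.99 -0.  ]
knob -1.74 [ 0.75  0.6  -1.17  1.79  0.6   1.16  2.35]
open 1.05 [-0.69  0.25  0.65  1.97 -0.18  0.98 -0.46]
open -2.09 [-0.35  0.22  0.24  1.96 -0.06  0.97  2.55]
4.5667 [ 0.4506556  -0.32932959  0.37989487] [-0.31075266  0.29079556  1.11801456  1.65894848 -0.2668103   1.36011324
 -2.29265122]
```

View pics/wrist1.png

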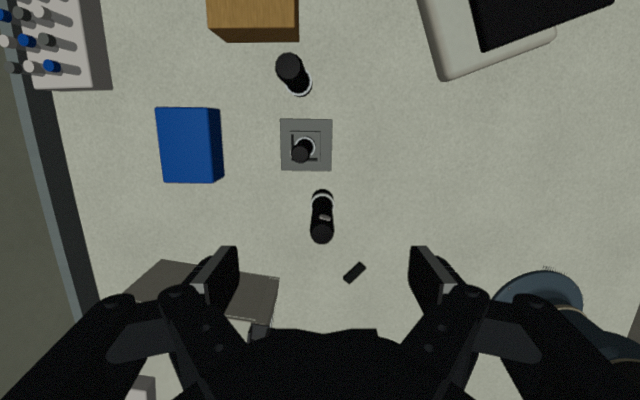

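The wrist view shows the wand top at (303,150) in the stand (centre about (306,145)), the decoys at (292,70) and (322,215), and the tipbox well clear. I'll refine the wand position from it and grasp.

```bash
cat >> h.py <<'E'
p=np.pi
def st(*k):
    s=robot.sense(); print(round(s['t'],2),np.round(s['tcp_pos'],4),'op',round(s['opening'],3),'gf',np.round(s['gripper_force'],1),'wf',np.round(s['wrist_force'],1)); return s
E
python3 - <<'E'
from h import *
W=cloud(dict(np.load('pics/wrist.npz')))
q=W[120:175,275:335].reshape(-1,3)
t=q[(q[:,2]>.13)&(q[:,2]<.155)]; b=q[(q[:,2]>.001)&(q[:,2]<.015)]; 
print(len(t),t.min(0),t.max(0),np.median(t,0)); w=(t.min(0)+t.max(0))/2
g=q[(abs(q[:,2]-.05)<.006)]; print('rim',len(g),g.min(0),g.max(0))
w=(w+np.array([.482,-.356,0]))/2; print('wand',w)
robot.grip(1.0)
robot.goto([w[0],w[1],.30],[p,0,p/2]); 
robot.move_straight([w[0],w[1],.22],vel=.15)
st()
print(robot.move_straight([w[0],w[1],.092],vel=.08,contact_N=8)); st()
robot.grip(0.0,strength=40); s=st()
np.save('wand.npy',s['tcp_pos'])
print(s['joint_pos'])
E
```

```text
311 [ 0.46911028 -0.36769719  0.13026167] [ 0.49560074 -0.34266879  0.14581029] [ 0.48150213 -0.35687748  0.14281152]
rim 349 [ 0.45687037 -0.37955426  0.04401174] [ 0.50694567 -0.33039275  0.05585148]
wand [ 0.48217776 -0.3555915   0.06901799]
7.58 [ 0.4829 -0.3555  0.2207] op 1.0 gf 0.0 wf [0.6 0.  1. ]
False
9.33 [ 0.4825 -0.3557  0.0925] op 1.002 gf 0.0 wf [-0.4  0.2 -0.6]
9.92 [ 0.4821 -0.3556  0.0922] op 0.29 gf 39.2 wf [-0.1  0.8  1.9]
[ 1.25224441  0.74589322 -1.00101921  1.81527099  0.74159981  1.00891369
 -0.05548117]
```

```bash
python3 - <<'E'
from h import *
w=np.load('wand.npy')
robot.move_straight([w[0],w[1],.20],vel=.1); robot.move_straight([w[0],w[1],.345],vel=.2); st()
robot.move_straight([.663,.099,.345],vel=.2); st()
robot.move_straight([.663,.099,w[2]+.180],vel=.1); s=st(); print(s['joint_pos'],s['tcp_rot'])
f=snap('side')
robot.sleep(2.0); st()
cv2.imwrite('pics/side2.png',f['image'][60:310,180:580,::-1])
E
```

```text
12.03 [ 0.4814 -0.3556  0.3436] op 0.291 gf 39.3 wf [-0.7 -0.2 -1.4]
14.62 [0.6631 0.0981 0.345 ] op 0.289 gf 39.2 wf [ 0.5 -0.4 -0.4]
15.5 [0.6633 0.0994 0.2729] op 0.289 gf 39.2 wf [ 0.6  0.1 -0.3]
[ 0.44042341  0.65939057 -1.06586912  1.46757675  0.58112426  1.35447488
 -0.65923032] [ 3.14044270e+00 -6.77916690e-04  1.57086944e+00]
17.55 [0.663  0.099  0.2721] op 0.29 gf 39.2 wf [ 0.7 -0.3 -1.7]
```

View pics/side2.png

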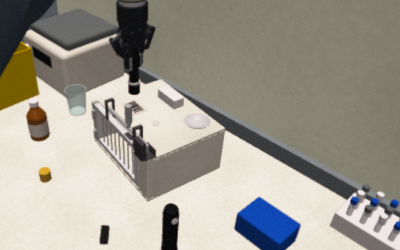

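The picture shows the wand hanging upright over the label at crop (135,95), held still. Next I return it to the stand.

```bash
python3 - <<'E'
from h import *
w=np.load('wand.npy')
robot.move_straight([.663,.099,.345],vel=.2)
robot.move_straight([w[0],w[1],.345],vel=.22)
robot.move_straight([w[0],w[1],.17],vel=.2); st()
print(robot.move_straight([w[0],w[1],w[2]+.001],vel=.06,contact_N=8)); st()
robot.grip(1.0); st()
robot.move_straight([w[0],w[1],.30],vel=.15); robot.sleep(.2)
f=snap('wrist');cv2.imwrite('pics/wrist3.png',f['image'][...,::-1])
W=cloud(f).reshape(-1,3); t=W[(abs(W[:,0]-.482)<.04)&(abs(W[:,1]+.356)<.04)&(W[:,2]>.12)&(W[:,2]<.16)]
print(len(t),t.min(0),t.max(0)); st()
E
```

```text
21.47 [ 0.4831 -0.3557  0.1713] op 0.29 gf 39.3 wf [ 0.5 -0.1 -1.4]
False
22.9 [ 0.4824 -0.3557  0.0936] op 0.291 gf 39.3 wf [ 0.3 -0.5 -1.1]
23.52 [ 0.4821 -0.3557  0.0932] op 0.999 gf 0.0 wf [-0.7  0.6 -0.7]
504 [ 0.4708404  -0.36705109  0.12099093] [ 0.49661899 -0.34331103  0.14509363]
25.29 [ 0.482  -0.3556  0.2995] op 0.998 gf 0.0 wf [0.4 0.1 0.3]
```

View pics/wrist3.png

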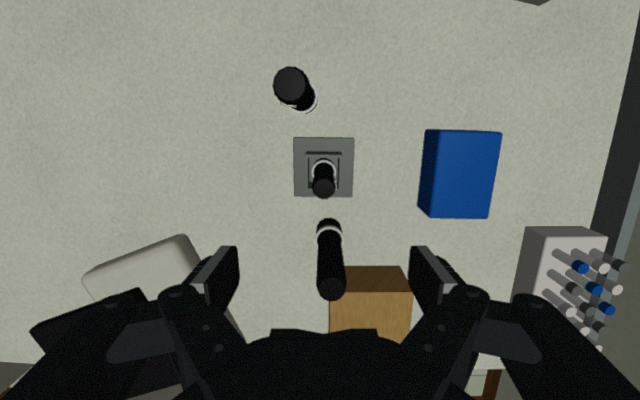

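The wand stands upright and centred in its socket (image (323,178)), released. Next is the bolt.

```bash
python3 - <<'E'
from h import *
k=np.array([.566,.005]); y=p/2-.168
robot.goto([k[0],k[1],.33],[p,0,y]); s=st(); print(s['joint_pos'],s['tcp_rot'])
robot.grip(.6)
robot.move_straight([k[0],k[1],.25],vel=.15)
print(robot.move_straight([k[0],k[1],.205],vel=.06,contact_N=6)); st()
robot.grip(0.,strength=60); st()
f=snap('side');cv2.imwrite('pics/side4.png',cv2.resize(f['image'][110:260,220:420,::-1],None,fx=3,fy=3))
E
```

```text
26.68 [0.5663 0.0032 0.3296] op 1.002 gf 0.0 wf [0.9 0.2 1.1]
[ 0.77792901  0.45862377 -1.1885412   1.63470493  0.43524508  1.34760077
 -0.64475123] [-3.14122998e+00  7.46137709e-04  1.40029656e+00]
False
28.7 [0.5662 0.0052 0.2053] op 0.6 gf 0.0 wf [-0.5 -0.1 -1.1]
29.11 [0.5656 0.0053 0.2055] op 0.195 gf 58.4 wf [-3.2 -0.3  4.9]
```

View pics/side4.png

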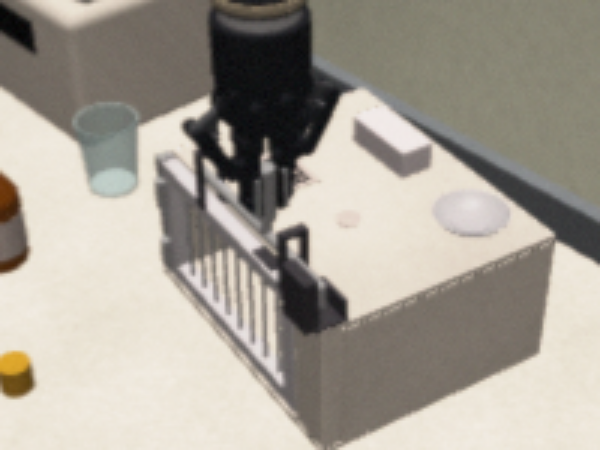

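The picture shows the fingers closed around the knob (about (265,195)), clear of the staples, with the gate still shut. Lift, then draw.

```bash
python3 - <<'E'
from h import *
y=p/2-.168; ey=np.array([np.sin(.168),np.cos(.168)])
t0=np.array(robot.sense()['tcp_pos']); np.save('t0.npy',t0); k=t0[:2]
robot.move_straight([*k,t0[2]+.0145],vel=.03); st()
f=snap('side')
d=k+.020*ey; robot.move_straight([*d,t0[2]+.0145],vel=.04); st()
d=k+.039*ey; robot.move_straight([*d,t0[2]+.0145],vel=.04); s=st()
robot.sleep(.3); st(); print(s['joint_pos'])
H=k+.185*ey
for th in(.2,.36):
    a=-.168-th; e=np.array([-np.sin(a),np.cos(a)]); x=H-.146*e
    print(x,robot.inverse_kinematics([*x,t0[2]+.0145],[p,0,y-th]))
f=snap('side');cv2.imwrite('pics/side5.png',cv2.resize(f['image'][110:260,220:420,::-1],None,fx=3,fy=3))
E
```

```text
29.81 [0.5655 0.0051 0.2199] op 0.198 gf 58.5 wf [-1.3 -0.2 -2.2]
30.51 [0.569  0.0259 0.2202] op 0.195 gf 58.5 wf [-0.9  0.3 -2.3]
31.13 [0.5722 0.0446 0.2202] op 0.195 gf 58.5 wf [-2.1  0.5 -1.7]
31.43 [0.572  0.0437 0.22  ] op 0.197 gf 58.5 wf [-0.9  0.8 -2.6]
[ 0.63788496  0.56036674 -1.10592551  1.76277747  0.54297848  1.1631476
 -0.80006475]
[0.54394378 0.05144293] [ 0.63912575  0.49598573 -1.08460064  1.82479673  0.48655924  1.11938549
 -0.98536156]
[0.52291151 0.06155085] [ 0.62785836  0.44728038 -1.06749762  1.86847749  0.44192714  1.08841991
 -1.13876785]
```

View pics/side5.png

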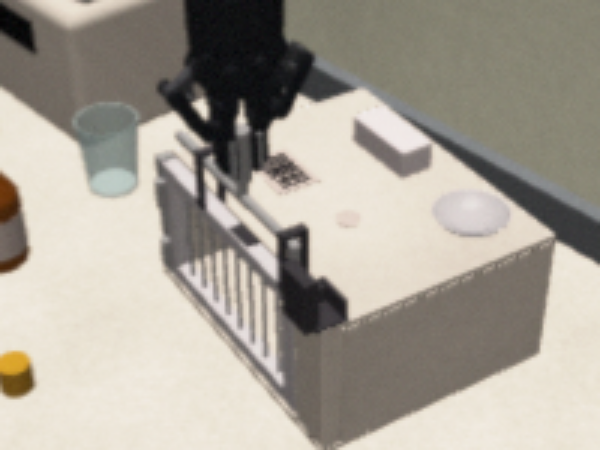

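The bolt is raised and drawn back: the rod now sits high in the staples, its end is at about (290,250), and the knob is at (240,160). Now I swing the gate along its arc.

```bash
python3 - <<'E'
from h import *
y=p/2-.168; ey=np.array([np.sin(.168),np.cos(.168)])
t0=np.load('t0.npy'); H=t0[:2]+.185*ey
for th in np.linspace(.06,.36,6):
    a=-.168-th; e=np.array([-np.sin(a),np.cos(a)]); x=H-.146*e
    if robot.move_straight([*x,t0[2]+.0145],vel=.04,attitude=[p,0,y-th],contact_N=25): print('stopped',th); break
    st()
robot.sleep(.5); st()
f=snap('side');cv2.imwrite('pics/side6.png',cv2.resize(f['image'][110:310,220:460,::-1],None,fx=3,fy=3))
f=snap('scene'); W=cloud(f).reshape(-1,3)
t=W[(abs(W[:,0]-.482)<.04)&(abs(W[:,1]+.356)<.04)&(W[:,2]>.115)&(W[:,2]<.16)]; print('wand',t.min(0),t.max(0))
W=cloud(dict(np.load('pics/side.npz'))).reshape(-1,3)
g=W[(W[:,2]>.125)&(W[:,2]<.15)&(W[:,0]<.56)&(W[:,0]>.4)&(W[:,1]>-.12)&(W[:,1]<.15)]
if len(g)>10:
    v=cv2.fitLine(g[:,:2].astype(np.float32),cv2.DIST_HUBER,0,.01,.01).ravel(); print(len(g),'gate angle',abs(np.arctan2(v[0],v[1]))%p-.168)
E
```

```text
31.85 [0.5647 0.045  0.2204] op 0.199 gf 58.8 wf [ 3.7  0.3 -2.6]
32.22 [0.5559 0.0473 0.2202] op 0.194 gf 58.9 wf [ 4.6 -0.9 -2.6]
32.58 [0.5474 0.0501 0.2201] op 0.192 gf 59.0 wf [ 4.8 -0.4 -2. ]
32.95 [0.5393 0.0532 0.2201] op 0.195 gf 59.1 wf [ 4.9 -1.5 -2.3]
33.32 [0.5313 0.0569 0.2201] op 0.195 gf 59.1 wf [ 4.9 -1.8 -2. ]
33.68 [0.5236 0.061  0.2201] op 0.192 gf 59.1 wf [ 5.  -2.5 -2.8]
34.18 [0.5231 0.0614 0.22  ] op 0.195 gf 59.2 wf [ 4.9 -2.7 -1.8]
wand [ 0.47270327 -0.36665712  0.11500863] [ 0.49800771 -0.34150224  0.14711176]
311 gate angle 2.8218372
```

View pics/side6.png

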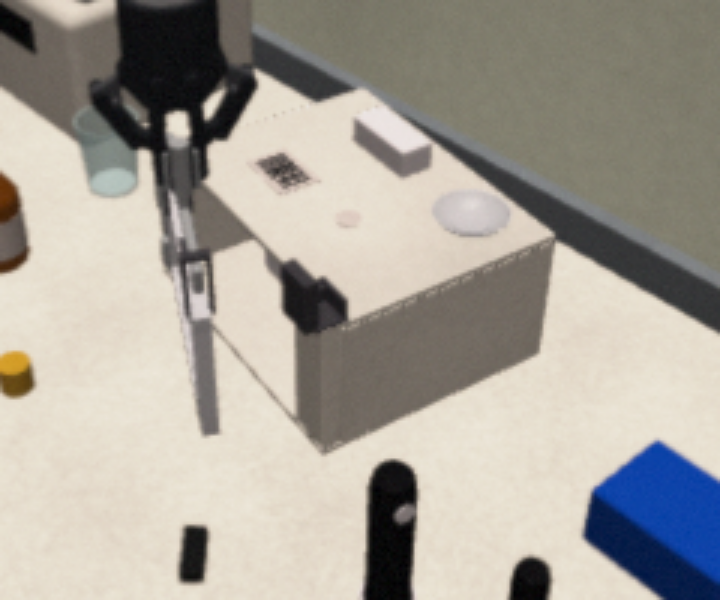

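The gate stands ajar with the knob gripped and the free edge at crop (205,320). My line fit was polluted by the latch post, so I check the free edge directly from the saved frame.

```bash
python3 - <<'E'
from h import *
W=cloud(dict(np.load('pics/side.npz')))
H=np.load('t0.npy')[:2]+.185*np.array([np.sin(.168),np.cos(.168)])
q=W[200:250,275:293].reshape(-1,3); q=q[(q[:,2]>.03)&(q[:,2]<.15)&(q[:,0]<.56)]
print(len(q),q.min(0),q.max(0)); m=q[np.argsort(q[:,1])[:60]].mean(0); d=H-m[:2]; print(m,np.hypot(*d),np.arctan2(d[0],d[1])-.168)
E
```

```text
308 [ 0.47083947 -0.02141817  0.03095723] [0.50624137 0.03932051 0.14692617]
[ 0.48262741 -0.01867264  0.08676892] 0.23566076816438744 0.3361538860253409
```

The free edge is 0.236 m from the hinge at an angle of about 0.34 rad, which is inside the window.

```bash
python3 -c "
from plant import robot
print(robot.close_job())"
```

```text
the job is handed in; nothing more can be done
None
```

I scanned the label, stood the wand back in its stand, lifted the bolt over the lip and drew it back, and handed the job in at about 34 s holding the gate at about 0.34 rad; no verdict was returned.

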